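# Put the wax block away in the slide-top case

### The job

Put the loose wax block away in the grey slide-top case: slide its flush metal shutter all the way open (it has no handle, so press on it gently and drag it by friction), lay the block inside, then drag the shutter fully shut again. The case and its thin shutter are delicate, so never press on them with more than about 15 N, and leave the other loose things on the bench alone.

Things in the scene. Friction and masses are not known exactly. Their poses are not given: they have to be found in the camera images.
- stand: Dark steel stand, fixed on the worktop, holding the grey case (100 x 220 x 40 mm, x y z). Origin: under its middle, at z = 0; y runs along the case's length, x across it. The case is clamped at a pivot along x, 26 mm up, up to 4 mm higher or lower than nominal and up to 0.08 rad out of level, either end up. Height and lean are NOT in any reported pose and must be felt.
- case_top (a point): Middle of the case's top if level and at nominal height, 54 mm above the worktop. The window in the top is 82 mm wide (x) and runs from 102 mm toward -y to 23 mm toward +y of here; the flush shutter fills it. From +23 to +110 mm a fixed hood, 4 mm higher than the rims, covers the case; the shutter slides under it. More than 16 N by the robot on case, shutter or stand is a fault.
- window_end (a point): The window's -y end if level and at nominal height, at the middle of its width, on the top. Shut, the shutter's edge lies here: aluminium leaf 81 mm wide, 3 mm thick, no handle, level with the rims, five thin dark lines across it 12 to 36 mm from this end. It is sprung: gives way downwards 1 mm per 5 N of press, bottoms after 5 mm.
- compartment (a point): Point on the case's inner floor (if level and nominal: 18 mm above the worktop; truly up to 10 mm higher or lower), below the middle of the clear opening that the fully open shutter leaves: 66 mm along y, 82 mm along x. Walls 8 to 9 mm, floor 4 mm thick; inner floor 36 mm below the rims.
- shutter (a joint): Shutter travel in m along the stand's +y: 0 = fully shut (starts 0 to 3 mm open), 0.066 = fully open. It stays where it is left. Sliding friction about 3.5 N both ways, so a fingertip must press with clearly more than that (about 7 to 11 N) to drag it.
- wax_block: Small plain rectangular block of casting wax, 25 mm (x) by 37 mm (y) by 11 mm high, about 30 g, lying flat on the worktop to the right of the case. Origin: centre of its underside.
- denture: Bystander: large arch model with teeth, 54 x 67 x 16 mm, loose; origin at the centre of its underside. Leave alone.
- dropper: Bystander: small white dropper bottle, 27 mm wide, 28 mm high, loose; origin at the centre of its underside. Leave alone.
- small_arch: Bystander: small arch model with teeth, 34 x 42 x 10 mm, loose; origin at the centre of its underside. Leave alone.
Not all that is in view belongs to the job. Leave any blue look-alike of the wax_block alone.

How it is judged:
By the outcome, as a careful person would: the job done as asked, in the order asked, and still so for the second after the job is handed in, with the robot touching nothing.
It also fails if it takes over 64 s, if anything falls off the work surface, if the arm or the gripper's body presses on something with over 40 N, if the wrist force passes 120 N, or if a joint passes its speed limit or range.

### The arm

A 6-joint arm with a two-finger parallel gripper is mounted at the origin on a cart in front of the work surface, level with it; the furniture and walls round the work are solid. World frame = base frame: x ahead of the robot, y to its left, z up, the work surface at z = 0. Lengths are in mm, angles in rad, forces in N, time in s.
With the tool pointing down it reaches from about 375 to 900 mm from the base axis. Payload 3.1 kg.
Tool frame: the origin (TCP) lies between the finger pads; the fingertips stand 19 mm ahead of it and the grasp point (between the pads) is the TCP; z points along the fingers, y is the line along which they close (so a half turn about z gives the same grasp; the last joint's range is limited). The gripper opens to 85 mm and grips with 20 to 120 N. Pads are 22 mm wide; open, the fingers measure 114 mm over their backs; the gripper's body (76 mm by 85 mm) begins 54 mm behind the grasp point. The pads swing forward as they close: fully open they stand 13 mm farther back than shut.
Start: joints at [-1.411, 0.527, 1.433, -0, 1.181, -0.178], TCP at [207.155, -589.647, 250.31] pointing down, gripper open.
Joint ranges: [-3.08, 3.08], [-0.75, 2.2], [0.22, 2.44], [-1.43, 4.57], [0, 2.65], [-2.85, 2.85]. Speed limits (rad/s): [2.79, 2.79, 3.14, 3.14, 3.14, 3.14].

### API

Orientations are given as [roll, pitch, yaw] about the fixed x, y, z axes, in that order (R = Rz(yaw) Ry(pitch) Rx(roll)).
In Python, from workcell import monitor, viewer, robot, models gives the robot as it stands.
- The arm moves only by the tool jog_arm, never from a script. Its argument "targets" is a list that holds one entry, the list of rows, each a list of 5 numbers: the shift along the tool's x, y, z in units of 60 mm (1.0 is 60 mm), then the turn about the tool's z in units of 10 degrees (1.0 is 10 degrees), then the opening, from 0 (shut) to 1 (fully open). A call has exactly 8 rows; each row shifts and turns the commanded pose from where the row before left it, along the tool's axes as they then stand; what a row does not reach is not made up. A row lasts 1/8 s, in which the tool goes at most 62.5 mm and 10.7 degrees, less where a joint would pass 70% of its speed; a pose out of reach is approached as far as the arm can. A call is refused whole if a number of a shift passes 1 or a number of a turn 1, either way. A call with a gripper value outside its range is refused whole. The fingers move at their own pace and stop on an object; "force" is the grip in N (left out, the last holds). Time passes only in rows, so rows that do not move let the fingers close, or fill a call up. It gives the time, the measured TCP pose, the force, the opening and the grip force at its end, in the units of the state.
- monitor.state(): the state, without advancing time (a new reading comes with each control period).
- viewer.snapshot(name): name is "side" or "top"; returns the picture (384x512x3 uint8, red, green, blue); there is no depth.
- viewer.calibration(name): a dict with "camera_matrix" (3x3 intrinsics, pixels), "k1" (the pictures are not rectified: a ray, as slopes to the right and down, at radius r is drawn at 1 + k1 r^2 times it, then the intrinsics apply), "world_to_cam" (4x4, takes a point from world to camera coordinates). Camera axes: x right, y down, z forward; pixel columns grow to the right and rows downward; lengths in mm; the calibration is good to about 2 mm. A picture is of the moment at which its call begins. calibration takes no time and is no camera call.
- robot.sign_off(): hands the job in; it is judged then, once.
Trained networks look in the newest picture that a camera, given by its name, has taken for a name from the list of things; names that differ only in an ending like _2 or _b are one class to them, and where a whole thing is asked for, a point or a joint stands for the part that bears it (a point fixed in the world has none). Each returns a list of dicts, best first, with "conf" (0 to 1); they miss things now and then, are a little off and sometimes report something else, mostly with a low value. They report only what shows in the picture. A call takes as long as a camera call. They do not tell look-alikes from the thing itself.
- models.boxes_of(target, camera): "xyz" ([x, y, z] in mm, in world coordinates, good to about 4 mm: the middle of the surface that is visible of it).
The state is a dict: "clock": time; "joints": joint angles; "qvel": joint speeds; "joint_torque": joint torques, N m; "tool_pos": TCP position; "tcp_rot": TCP orientation; "wrist_force": force on the tool from outside, world axes, zero at the start; "torque": the same for the moment, N m; "gripper_width": finger opening in mm; "grip_force": force on a finger pad.
Only numpy, scipy, OpenCV 4.12 (cv2) and the standard library are available. Lean on these libraries where they do the work, as an engineer would, in place of code of your own. Each camera call takes 0.05 s, during which the arm holds its last target. There are 200 camera calls.

## Working session

There is one attempt and no reset: what is moved stays moved. The work goes in short steps, Python scripts to look and compute and a tool call to move; the robot and the scene stay as the last step left them, time stands still between calls to the robot, and variables do not carry over. Pictures are saved under pics/ and viewed, at most 10 in all, crops included, and the job is handed in when it is done.

Besides the shell and the picture viewer there is one more tool, called after "Call:" by a JSON object that holds its "op" and its "data". jog_arm: Moves the arm, as the interface text tells. Its arguments: {"type":"object","properties":{"targets":{"type":"array","items":{"type":"array","items":{"type":"array","items":{"type":"number"}}}},"force":{"type":"number"}},"required":["targets"]}

```bash
mkdir -p pics; ls; python3 - <<'E'
from workcell import monitor, viewer, robot, models
import cv2,numpy as np
s=monitor.state(); print(s)
for c in("top","side"):
    im=viewer.snapshot(c); cv2.imwrite(f"pics/{c}0.png",im[:,:,::-1])
    k=viewer.calibration(c); print(c,k)
    for t in("stand","case_top","window_end","wax_block","denture","dropper","small_arch"):
        for d in models.boxes_of(t,c)[:3]: print(c,t,np.round(d["xyz"]),round(d["conf"],2))
E
```

```text
pics
{'clock': 0.0, 'joints': array([-1.41149145e+00,  5.28474574e-01,  1.43387896e+00,  6.66373808e-06,
        1.18141572e+00, -1.78476378e-01]), 'qvel': array([ 0.00031   ,  0.00013322,  0.00088897, -0.00099947, -0.00101782,
        0.00011574]), 'joint_torque': array([ 7.94629086e-04, -4.42342722e+01, -1.78023058e+01, -1.41353648e-04,
        8.62613611e-03,  3.33668154e-06]), 'tool_pos': array([ 207.0573666 , -588.99779072,  249.33584259]), 'tcp_rot': array([-3.13945173e+00, -3.92472515e-04,  3.37778296e-01]), 'wrist_force': array([-0.26941661, -0.60655299, -0.25145376]), 'torque': array([ 0.02301221, -0.03324881,  0.07451713]), 'grip_force': 0.0, 'gripper_width': 85.22671350212813}
top {'camera_matrix': array([[387.39106961,   0.        , 252.70983507],
       [  0.        , 387.39106961, 194.9720992 ],
       [  0.        ,   0.        ,   1.        ]]), 'k1': 0.022268063415540353, 'world_to_cam': array([[ 1.14665326e-02, -9.99904826e-01, -7.67190985e-03,
         6.40215582e+01],
       [-9.80588462e-01, -9.74244827e-03, -1.95835013e-01,
         4.95843982e+02],
       [ 1.9
[... 681 characters left out ...]
9.81288229e-01, -1.90643904e-01, -2.69872996e-02,
        -4.87565645e+02],
       [-9.63583342e-02, -3.64887948e-01, -9.26051757e-01,
         1.51820890e+02],
       [ 1.66698781e-01,  9.11324139e-01, -3.76430377e-01,
         9.21273378e+02],
       [ 0.00000000e+00,  0.00000000e+00,  0.00000000e+00,
         1.00000000e+00]])}
side stand [543.  23.  48.] 0.87
side stand [544.  23.  46.] 0.2
side case_top [545.  22.  49.] 0.94
side window_end [543.  22.  50.] 0.97
side wax_block [ 425. -230.    5.] 0.74
side wax_block [ 508. -198.   10.] 0.44
side denture [ 640. -181.   10.] 0.87
side denture [544.  25.  52.] 0.55
side dropper [ 380. -115.   14.] 0.46
side dropper [ 638. -181.    7.] 0.22
```

View pics/top0.png

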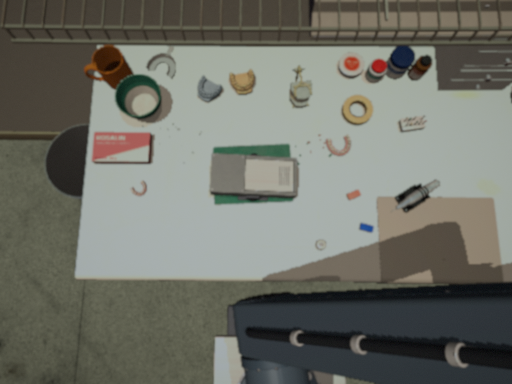

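View pics/side0.png

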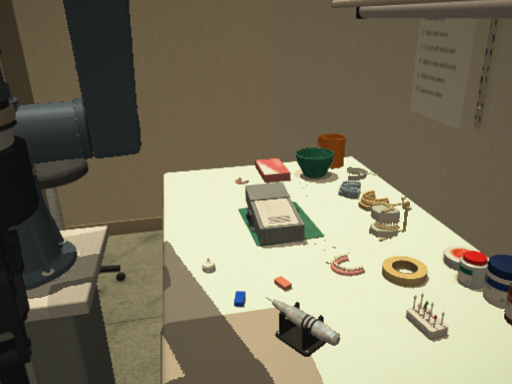

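The top view shows the case at about px (254,176), with the hood to the left (+y) and the shutter to the right. The orange wax block is at (353,195) and its blue look-alike at (366,228). The side view agrees, with the orange block at (283,283). I'll refine with crops.

```bash
cat > h.py <<'E'
from workcell import monitor, viewer, robot, models
import cv2,numpy as np
def ray(c,px,z):
    k=viewer.calibration(c);K=k["camera_matrix"];T=k["world_to_cam"]
    d=(np.array(px,float)-K[:2,2])/K[0,0]; u=d.copy()
    for _ in range(10): u=d/(1+k["k1"]*(u@u))
    R=T[:3,:3];o=-R.T@T[:3,3];v=R.T@np.array([*u,1]);return o+v*(z-o[2])/v[2]
def proj(c,p):
    k=viewer.calibration(c);K=k["camera_matrix"];q=(k["world_to_cam"]@[*p,1])[:3];u=q[:2]/q[2]
    return K[0,0]*u*(1+k["k1"]*(u@u))+K[:2,2]
def st():
    s=monitor.state();print({k:np.round(s[k],3) for k in("clock","tool_pos","tcp_rot","wrist_force","gripper_width","grip_force")});return s
E
python3 - <<'E'
from h import *
a=cv2.imread("pics/top0.png");b=cv2.imread("pics/side0.png")
for c,im,z in(("top",a,11),("side",b,11)):
    h=cv2.cvtColor(im,cv2.COLOR_BGR2HSV)
    m=(((h[...,0]<14)|(h[...,0]>174))&(h[...,1]>110)&(h[...,2]>100)).astype(np.uint8)
    n,l,s,ce=cv2.connectedComponentsWithStats(m)
    for i in range(1,n):
        p=ray(c,ce[i],6)
        if abs(p[0]-510)<40 and abs(p[1]+196)<40:
            q=np.array(np.where(l==i)[::-1]).T.astype(np.float32)
            hull=cv2.convexHull(q)[:,0]
            w=np.array([ray(c,x,z if c=="top" else 8)[:2] for x in hull],np.float32)
            print(c,s[i],ce[i],p,ray(c,ce[i],11),cv2.minAreaRect(w))
big=cv2.resize(a[140:210,200:305],None,fx=7.5,fy=7.5,interpolation=cv2.INTER_CUBIC)
cv2.imwrite("pics/cropt.png",big)
big=cv2.resize(b[175:250,235:325],None,fx=8,fy=8,interpolation=cv2.INTER_CUBIC)
cv2.imwrite("pics/crops.png",big)
E
```

```text
top [348 191  11   7  42] [353.30952381 194.21428571] [ 508.4340481  -195.06845799    6.        ] [ 507.41273147 -193.798446     11.        ] ((506.94549560546875, -193.55477905273438), (9.332427024841309, 28.5664005279541), 27.150739669799805)
side [274 277  17  14 127] [282.4015748  282.52755906] [ 510.2038909  -198.76119533    6.        ] [ 508.38099442 -206.00517296   11.        ] ((510.2093200683594, -202.65438842773438), (21.83812713623047, 42.2271614074707), 20.12701988220215)
side [289 288   1   1   1] [289. 288.] [ 517.620543   -218.68070034    6.        ] [ 515.71844791 -225.71196783   11.        ] ((516.8596801757812, -221.4932098388672), (0.0, 0.0), 0.0)
```

View pics/cropt.png

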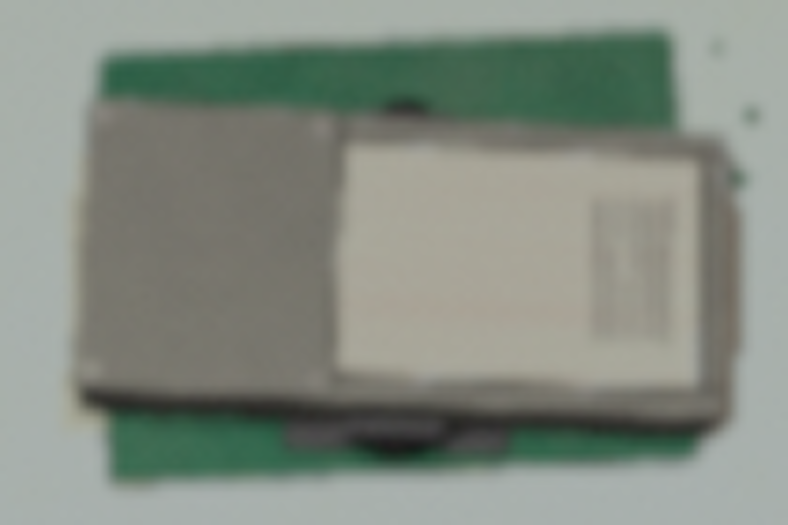

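View pics/crops.png

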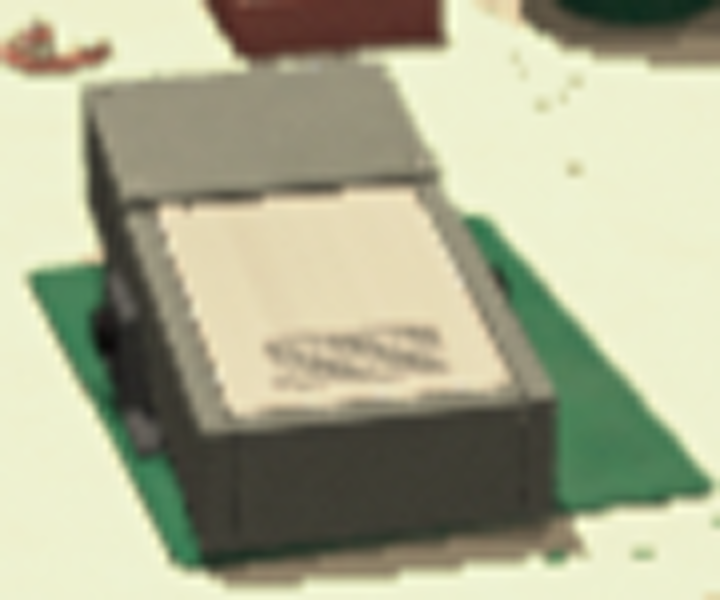

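The top crop shows the window corners at crop px (345,145), (338,375), (705,160) and (698,388). In the side crop they are at (160,207), (418,190), (513,388) and (235,418). I'll fit the case pose to these and the block pose to its silhouette.

```bash
python3 - <<'E'
from h import *
from scipy.optimize import least_squares,minimize
W=np.array([[41,23],[-41,23],[41,-102],[-41,-102]])
T=np.array([[345,145],[338,375],[705,160],[698,388]])/7.5+[200,140]-0.43
S=np.array([[418,190],[160,207],[513,388],[235,418]])/8+[235,175]-0.44
def pts(p):
    x,y,a,dz,l=p;c,s=np.cos(a),np.sin(a);o=[]
    for u,v in W:
        Y=v*np.cos(l)-28*np.sin(l);Z=26+dz+v*np.sin(l)+28*np.cos(l)
        o.append([x+c*u-s*Y,y+s*u+c*Y,Z])
    return o
def r(p):
    P=pts(p);k=p[5:]
    e=np.concatenate([np.array([proj("top",q) for q in P])-T,np.array([proj("side",q) for q in P])-S]).ravel()
    return np.append(e,[p[3]/4*.5,p[4]/.05*.5])
f=least_squares(r,[545,50,0,0,0]);print("x,y,yaw,dz,lean",np.round(f.x,3),np.round(f.fun,1));print(np.round(pts(f.x),1))
# block
def cub(p):
    x,y,a=p;c,s=np.cos(a),np.sin(a)
    return [[x+c*u-s*v,y+s*u+c*v,z] for u in(-12.5,12.5) for v in(-18.5,18.5) for z in(0,11)]
obs={}
for c in("top","side"):
    im=cv2.imread(f"pics/{c}0.png").astype(float);ct=proj(c,[509,-196,6]);x0,y0=(ct-16).astype(int)
    w=im[y0:y0+32,x0:x0+32];s=(w[...,2]-w[...,0]); s=s-np.median(s);
    s=np.clip(s/np.percentile(s,98 if c=="top" else 97),0,1);obs[c]=(x0,y0,s);print(c,"area px",s.sum())
def cost(p):
    e=0
    for c,(x0,y0,s) in obs.items():
        q=np.array([proj(c,v)-[x0,y0]+.0 for v in cub(p)])
        h=cv2.convexHull((q*8+3.5).astype(np.float32)).round().astype(np.int32)
        m=np.zeros((256,256),np.uint8);cv2.fillConvexPoly(m,h,255)
        m=cv2.GaussianBlur(cv2.resize(m,(32,32),interpolation=cv2.INTER_AREA)/255.,(0,0),.6)
        e+=((m-s)**2).sum()
    return e
R=[minimize(cost,[509,-196,a],method="Nelder-Mead",options=dict(initial_simplex=[[509,-196,a],[517,-196,a],[509,-188,a],[509,-196,a+.3]])) for a in np.arange(-1.5,1.6,.5)]
for q in sorted(R,key=lambda q:q.fun)[:3]:print(np.round(q.x,2),q.fun)
E
```

```text
x,y,yaw,dz,lean [ 5.5131e+02  6.8970e+01 -2.4000e-02 -4.4850e+00  7.1000e-02] [-0.1 -1.4 -0.4 -0.9  0.1 -0.9  0.6 -0.3 -0.8 -0.1 -1.3  0.7  0.4  0.2
 -1.3  0.1 -0.6  0.7]
[[592.8  88.9  51.1]
 [510.8  90.9  51.1]
 [589.8 -35.7  42.2]
 [507.8 -33.7  42.2]]
top area px 81.9625
side area px 119.48148148148147Traceback (most recent call last):
  File "<stdin>", line 35, in <module>
    res = _minimize_neldermead(fun, x0, args, callback, bounds=bounds,
                               **options)
    fxr = func(xr)
    fx = function(np.copy(x), *(wrapper_args + args))
  File "<stdin>", line 29, in cost
  File "h.py", line 9, in proj
    k=viewer.calibration(c);K=k["camera_matrix"];q=(k["world_to_cam"]@[*p,1])[:3];u=q[:2]/q[2]
ValueError: time passes only in moves, steps and waits
```

```bash
sed -i 's/^def ray/import functools\ncal=functools.cache(viewer.calibration)\ndef ray/; s/viewer.calibration(c);K/cal(c);K/' h.py; cat > blk.py <<'E'
from h import *
from scipy.optimize import minimize
def cub(p):
    x,y,a=p;c,s=np.cos(a),np.sin(a)
    return [[x+c*u-s*v,y+s*u+c*v,z] for u in(-12.5,12.5) for v in(-18.5,18.5) for z in(0,11)]
obs={}
for c in("top","side"):
    im=cv2.imread(f"pics/{c}0.png").astype(float);ct=proj(c,[509,-196,6]);x0,y0=(ct-16).astype(int)
    w=im[y0:y0+32,x0:x0+32];s=(w[...,2]-w[...,0]); s=s-np.median(s)
    s=np.clip(s/(.6*s.max()),0,1);obs[c]=(x0,y0,s)
    if c=="top": print((s*9).astype(int)[9:24,7:26])
def cost(p,v=0):
    e=0
    for c,(x0,y0,s) in obs.items():
        q=np.array([proj(c,v)-[x0,y0] for v in cub(p[:3])])
        h=cv2.convexHull((q*8+4).astype(np.float32)).round().astype(np.int32)
        m=np.zeros((256,256),np.uint8);cv2.fillConvexPoly(m,h,255)
        m=cv2.GaussianBlur(cv2.resize(m,(32,32),interpolation=cv2.INTER_AREA)/255.,(0,0),.6)
        e+=((m-s)**2).sum()
        if v:print(c,"model/obs area",m.sum(),s.sum())
    return e
R=[minimize(cost,[509,-196,a],method="Nelder-Mead",options=dict(initial_simplex=[[509,-196,a],[517,-196,a],[509,-188,a],[509,-196,a+.3]])) for a in np.arange(-1.5,1.6,.5)]
R.sort(key=lambda q:q.fun)
for q in R[:3]:print(np.round(q.x,2),q.fun)
cost(R[0].x,1)
E
python3 blk.py
```

```text
[[0 0 0 0 0 0 0 0 0 0 0 0 0 0 0 0 0 0 0]
 [0 0 0 0 0 0 0 0 0 0 0 0 0 0 0 0 0 0 0]
 [0 0 0 0 0 0 0 0 0 0 0 1 2 4 3 1 0 0 0]
 [0 0 0 0 0 0 0 0 1 2 3 5 8 9 7 3 0 0 0]
 [0 0 0 0 0 0 1 2 4 6 9 9 9 9 9 5 1 0 0]
 [0 0 0 0 1 3 4 7 9 9 9 9 9 9 9 8 3 0 0]
 [0 0 1 3 6 8 9 9 9 9 9 9 9 9 9 9 5 1 0]
 [0 0 3 7 9 9 9 9 9 9 9 9 9 9 9 9 6 2 0]
 [0 1 3 9 9 9 9 9 9 9 9 9 9 9 9 7 4 1 0]
 [0 0 2 7 9 9 9 9 9 9 9 9 9 8 5 2 1 0 0]
 [0 0 1 4 9 9 9 9 9 9 9 7 4 2 1 0 0 0 0]
 [0 0 0 2 6 9 9 9 8 6 4 2 1 0 0 0 0 0 0]
 [0 0 0 0 3 6 6 5 3 2 0 0 0 0 0 0 0 0 0]
 [0 0 0 0 0 1 1 1 0 0 0 0 0 0 0 0 0 0 0]
 [0 0 0 0 0 0 0 0 0 0 0 0 0 0 0 0 0 0 0]]
[ 5.0939e+02 -1.9518e+02  1.0000e-01] 101.01490966457563
[ 5.0911e+02 -1.9512e+02  1.0000e-01] 101.47663618542849
[ 5.0955e+02 -1.9526e+02  1.3000e-01] 101.82802893695116
top model/obs area 153.67843137254908 99.29457364341086
side model/obs area 244.79607843137262 144.9321533923304
```

```bash
sed -i 's/^R=\[.*/R=[minimize(cost,[509,-196,a,25,37,11],method="Nelder-Mead",options=dict(maxiter=900,initial_simplex=np.array([509,-196,a,25,37,11])+np.vstack([np.zeros(6),np.diag([6,6,.3,-6,-6,-3])]))) for a in (0,.3,.6)]/; s/x,y,a=p;/x,y,a,L,M,H=p;/; s/(-12.5,12.5)/(-L\/2,L\/2)/; s/(-18.5,18.5)/(-M\/2,M\/2)/; s/in(0,11)/in(0,H)/; s/p\[:3\]/p/' blk.py; python3 blk.py | tail -5; python3 - <<'E'
from h import *
from scipy.spatial.transform import Rotation as R
print(R.from_euler('xyz',[-3.1395,0,.3378]).as_matrix().round(2))
E
```

```text
[ 5.0988e+02 -1.9549e+02  3.8000e-01  1.5620e+01  3.1490e+01  9.9500e+00] 13.344739705792731
[ 5.0987e+02 -1.9489e+02  3.8000e-01  1.6950e+01  3.1970e+01  8.5300e+00] 13.715416483405134
[ 5.1024e+02 -1.9565e+02  3.6000e-01  1.5510e+01  3.1400e+01  9.9500e+00] 14.54088873565102
top model/obs area 84.40784313725493 99.29457364341086
side model/obs area 154.51764705882357 144.9321533923304
[[ 0.94  0.33 -0.  ]
 [ 0.33 -0.94  0.  ]
 [ 0.   -0.   -1.  ]]
```

Call:
{"op": "jog_arm", "data": {"targets": [[[0.715,-0.602,0,0,0],[0.715,-0.602,0,0,0],[0.715,-0.602,0,0,0],[0.715,-0.602,0,0,0],[0.715,-0.602,0,0,0],[0.715,-0.602,0,0,0],[0.715,-0.602,0,0,0],[0.715,-0.602,0,0,0]]], "force": 20}}

```text
clock: 1.8
tool_pos: [436.1, -201.8, 250.7]
tcp_rot: [3.141, -0.001, 0.338]
wrist_force: [0.9, -1.2, -0.6]
gripper_width: -0.4
grip_force: 0.0
```

Call:
{"op": "jog_arm", "data": {"targets": [[[0.715,-0.602,0,0,0],[0.715,-0.602,0,0,0],[0.715,-0.602,0,0,0],[0.715,-0.602,0,0,0],[0,0,0.5,-1,0],[0,0,0.5,-1,0],[0,0,0.5,-1,0],[0,0,0.5,-1,0]]]}}

```text
clock: 2.8
tool_pos: [549.6, -10.0, 129.6]
tcp_rot: [3.141, -0.0, 1.042]
wrist_force: [-0.1, -0.7, 0.8]
gripper_width: 0.3
grip_force: 0.0
```

Call:
{"op": "jog_arm", "data": {"targets": [[[0,0,0.3,-1,0],[0,0,0.3,-1,0],[0,0,0.2,-0.9,0],[0,0,0.09,0,0],[0,0,0.02,0,0],[0,0,0.02,0,0],[0,0,0.02,0,0],[0,0,0,0,0]]]}}

```text
clock: 3.8
tool_pos: [549.3, -10.1, 73.6]
tcp_rot: [3.141, 0.0, 1.542]
wrist_force: [0.4, 0.1, -0.3]
gripper_width: 0.2
grip_force: 0.0
```

```bash
python3 - <<'E'
from h import *
st()
a=viewer.snapshot("side");t=viewer.snapshot("top")
a=cv2.resize(a[130:260,200:360],None,fx=4,fy=4,interpolation=cv2.INTER_CUBIC)
cv2.imwrite("pics/s1.png",a[:,:,::-1])
E
```

```text
{'clock': np.float64(3.8), 'tool_pos': array([549.336, -10.12 ,  73.556]), 'tcp_rot': array([3.141, 0.   , 1.542]), 'wrist_force': array([ 0.438,  0.112, -0.28 ]), 'gripper_width': np.float64(0.224), 'grip_force': np.float64(0.0)}
```

View pics/s1.png

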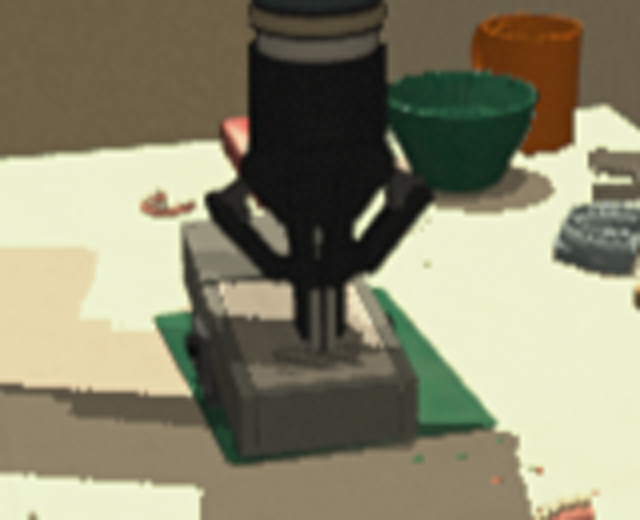

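The side crop shows the closed fingertips over the dark lines (px ~320,340), still above the shutter.

Call:
{"op": "jog_arm", "data": {"targets": [[[0,0,0.01,0,0],[0,0,0.01,0,0],[0,0,0.01,0,0],[0,0,0.01,0,0],[0,0,0.01,0,0],[0,0,0.01,0,0],[0,0,0.01,0,0],[0,0,0,0,0]]]}}

```text
clock: 4.9
tool_pos: [549.1, -10.1, 69.0]
tcp_rot: [-3.141, -0.0, 1.542]
wrist_force: [-0.2, 0.2, -0.5]
gripper_width: 0.0
grip_force: 0.0
```

Call:
{"op": "jog_arm", "data": {"targets": [[[0,0,0.01,0,0],[0,0,0.01,0,0],[0,0,0.01,0,0],[0,0,0.01,0,0],[0,0,0.005,0,0],[0,0,0,0,0],[0,0,0,0,0],[0,0,0,0,0]]]}}

```text
clock: 5.9
tool_pos: [549.3, -10.1, 66.5]
tcp_rot: [3.141, 0.0, 1.542]
wrist_force: [-0.5, -0.5, 3.5]
gripper_width: 0.0
grip_force: 1.6
```

Call:
{"op": "jog_arm", "data": {"targets": [[[0,0,0.01,0,0],[0,0,0.008,0,0],[0.033,0,-0.0015,0,0],[0.033,0,-0.0015,0,0],[0.033,0,-0.0015,0,0],[0.033,0,-0.0015,0,0],[0.033,0,-0.0015,0,0],[0,0,0,0,0]]]}}

```text
clock: 6.9
tool_pos: [549.6, -1.1, 66.2]
tcp_rot: [3.141, 0.001, 1.543]
wrist_force: [-1.1, -3.4, 6.8]
gripper_width: 0.1
grip_force: 3.4
```

Call:
{"op": "jog_arm", "data": {"targets": [[[0.033,0,0.005,0,0],[0.033,0,0,0,0],[0.033,0,0,0,0],[0.033,0,0,0,0],[0.033,0,0,0,0],[0,0,0,0,0],[0,0,0,0,0],[0,0,0,0,0]]]}}

```text
clock: 7.9
tool_pos: [549.9, 8.8, 66.3]
tcp_rot: [3.141, 0.001, 1.543]
wrist_force: [-2.8, -3.9, 8.2]
gripper_width: 0.4
grip_force: 4.6
```

```bash
python3 - <<'E'
from h import *
a=viewer.snapshot("side");st()
a=cv2.resize(a[130:260,200:360],None,fx=4,fy=4,interpolation=cv2.INTER_CUBIC)
cv2.imwrite("pics/s2.png",a[:,:,::-1])
E
```

```text
{'clock': np.float64(7.95), 'tool_pos': array([549.839,   8.824,  66.257]), 'tcp_rot': array([3.141e+00, 1.000e-03, 1.543e+00]), 'wrist_force': array([-2.448, -2.328,  9.196]), 'gripper_width': np.float64(0.317), 'grip_force': np.float64(4.619)}
```

View pics/s2.png

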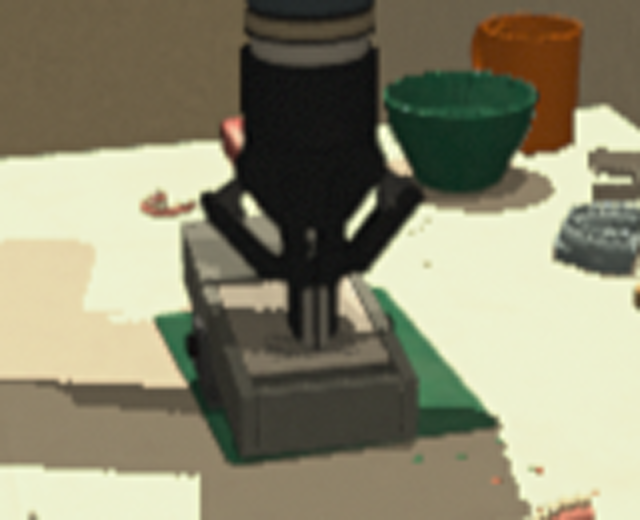

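The shutter follows the finger: the gap opens at px ~(310,370) and the lines stay under the tip.

Call:
{"op": "jog_arm", "data": {"targets": [[[0.05,-0.002,0,0,0],[0.05,-0.002,0,0,0],[0.05,-0.002,0,0,0],[0.05,-0.002,0,0,0],[0.05,-0.002,0,0,0],[0.05,-0.002,0,0,0],[0,0,0,0,0],[0,0,0,0,0]]]}}

```text
clock: 8.95
tool_pos: [550.2, 26.9, 66.8]
tcp_rot: [3.14, 0.001, 1.543]
wrist_force: [-2.4, -2.4, 12.1]
gripper_width: -0.3
grip_force: 6.0
```

Call:
{"op": "jog_arm", "data": {"targets": [[[0.05,-0.002,-0.006,0,0],[0.05,-0.002,-0.004,0,0],[0.05,-0.002,-0.003,0,0],[0.05,-0.002,-0.003,0,0],[0.05,-0.002,-0.003,0,0],[0.05,-0.002,-0.003,0,0],[0,0,0,0,0],[0,0,0,0,0]]]}}

```text
clock: 9.95
tool_pos: [550.5, 44.8, 68.2]
tcp_rot: [3.139, 0.001, 1.543]
wrist_force: [-1.6, -3.0, 10.2]
gripper_width: 0.0
grip_force: 5.8
```

Call:
{"op": "jog_arm", "data": {"targets": [[[0.04,-0.002,-0.004,0,0],[0.04,-0.002,-0.003,0,0],[0.04,-0.002,-0.002,0,0],[0.04,-0.002,-0.002,0,0],[0.04,-0.002,-0.002,0,0],[0.04,-0.002,-0.002,0,0],[0,0,0,0,0],[0,0,0,0,0]]]}}

```text
clock: 10.95
tool_pos: [551.0, 57.8, 69.2]
tcp_rot: [3.137, 0.003, 1.544]
wrist_force: [-0.9, -7.5, 10.8]
gripper_width: 0.7
grip_force: 5.8
```

Call:
{"op": "jog_arm", "data": {"targets": [[[0,0,-0.4,0,0],[-0.847,-0.114,-0.3,0,0],[-0.847,-0.114,0,0,0],[-0.847,-0.114,0,0,0.5],[-0.847,-0.114,0,0,0.5],[-0.847,-0.114,0,0,0.5],[0,0,0,-1,0.5],[0,0,0,-1,0.5]]]}}

```text
clock: 11.95
tool_pos: [507.1, -194.0, 109.1]
tcp_rot: [-3.141, -0.001, 1.895]
wrist_force: [-0.5, -0.4, -0.1]
gripper_width: 42.6
grip_force: 0.0
```

```bash
python3 - <<'E'
from h import *
a=viewer.snapshot("side");t=viewer.snapshot("top");st()
cv2.imwrite("pics/top3.png",t[:,:,::-1]);cv2.imwrite("pics/side3.png",a[:,:,::-1])
a=cv2.resize(a[170:310,215:345],None,fx=4,fy=4,interpolation=cv2.INTER_CUBIC)
t=cv2.resize(t[140:210,200:267],(268,280),interpolation=cv2.INTER_CUBIC)
t=cv2.resize(viewer.snapshot("top")[145:205,205:305],None,fx=2.8,fy=2.8,interpolation=cv2.INTER_CUBIC)
o=np.zeros((560,800,3),np.uint8);o[:,:520]=a;o[:168,520:]=t
cv2.imwrite("pics/c3.png",o[:,:,::-1])
E
```

```text
{'clock': np.float64(12.05), 'tool_pos': array([ 507.3  , -193.163,  109.197]), 'tcp_rot': array([-3.141e+00, -1.000e-03,  1.890e+00]), 'wrist_force': array([ 0.997,  0.825, -0.19 ]), 'gripper_width': np.float64(42.655), 'grip_force': np.float64(0.0)}
```

View pics/c3.png

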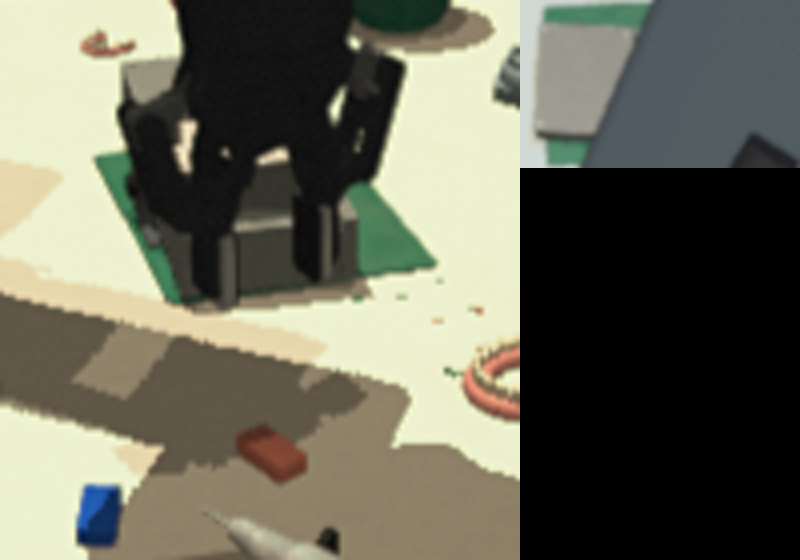

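The crop shows the compartment opening dark at (275,200), and the red block's top-face corners at about (237,435), (262,424), (307,456) and (280,468).

```bash
python3 - <<'E'
from h import *
P=np.array([ray("side",np.array(p)/4+[215,170]-.4,11)[:2] for p in[(237,435),(262,424),(307,456),(280,468)]])
print(P.round(1),P.mean(0),np.linalg.norm(np.roll(P,-1,0)-P,axis=1).round(1),cv2.minAreaRect(P.astype(np.float32)))
E
```

```text
[[ 496.1 -188.9]
 [ 509.8 -182.5]
 [ 523.6 -213.2]
 [ 509.1 -219.6]] [ 509.65093872 -201.03550797] [15.1 33.6 15.9 33.4] ((509.4612121582031, -201.0764923095703), (15.89001750946045, 33.60871124267578), 24.113998413085938)
```

Call:
{"op": "jog_arm", "data": {"targets": [[[-0.07,0.025,0.2,-0.46,0.5],[0,0,0.4,0,0.5],[0,0,0.4,0,0.5],[0,0,0.3,0,0.5],[0,0,0.1,0,0.5],[0,0,0.05,0,0.5],[0,0,0,0,0],[0,0,0,0,0]]], "force": 25}}

```text
clock: 13.1
tool_pos: [510.8, -196.6, 23.4]
tcp_rot: [3.141, 0.001, 1.971]
wrist_force: [-0.1, -0.6, -0.2]
gripper_width: 17.4
grip_force: 25.8
```

Call:
{"op": "jog_arm", "data": {"targets": [[[0,0,0,0,0],[0,0,0,0,0],[0,0,0,0,0],[0,0,0,0,0],[0,0,0,0,0],[0,0,-0.2,0,0],[0,0,-0.5,0,0],[0,0,-0.8,0,0]]]}}

```text
clock: 14.1
tool_pos: [509.2, -195.7, 112.6]
tcp_rot: [-3.139, -0.003, 1.971]
wrist_force: [1.0, -0.2, -1.1]
gripper_width: 17.2
grip_force: 25.8
```

```bash
python3 - <<'E'
from h import *
from scipy.optimize import least_squares
W=np.array([[41,23],[-41,23],[41,-102],[-41,-102]])
T=np.array([[345,145],[338,375],[705,160],[698,388]])/7.5+[200,140]-0.43
S=np.array([[418,190],[160,207],[513,388],[235,418]])/8+[235,175]-0.44
def pts(p,W=W,h=28):
    x,y,a,dz,l=p;c,s=np.cos(a),np.sin(a);o=[]
    for u,v in W:
        Y=v*np.cos(l)-h*np.sin(l);Z=26+dz+v*np.sin(l)+h*np.cos(l)
        o.append([x+c*u-s*Y,y+s*u+c*Y,Z])
    return np.array(o)
for cams in("ts","t","s"):
    def r(q):
        P=pts([*q,-1.8,.062])
        return np.concatenate([np.array([proj("top",v) for v in P])-T if "t" in cams else [],np.array([proj("side",v) for v in P])-S if "s" in cams else []],0 if len(cams)==2 else None).ravel()
    try:f=least_squares(r,[551,69,0])
    except Exception as e:print(e);continue
    p=[*f.x,-1.8,.062];print(cams,np.round(f.x,3),np.round(f.fun,1));print("end",pts(p,[[0,-102]]),"floor",pts(p,[[0,-69]],-8),"edge_open",pts(p,[[0,-36]]))
E
```

```text
ts [ 5.50738e+02  6.76260e+01 -2.50000e-02] [ 0.4 -1.5 -0.  -0.9  0.8 -1.   1.2 -0.3 -0.9 -0.9 -1.5 -0.   0.2 -1.
 -1.5 -1.1]
end [[548.11978181 -35.87994536  45.82625203]] floor [[549.00893423  -0.72402302  11.94011132]] edge_open [[549.78529298  29.97218485  49.91563093]]
t [ 5.48062e+02  6.90680e+01 -1.80000e-02] [-0.3 -0.4 -0.5  0.2  0.1 -0.3  0.7  0.4]
end [[546.17550131 -34.45361217  45.82625203]] floor [[546.81620068   0.70771561  11.94011132]] edge_open [[547.37562395  31.40864322  49.91563093]]
s [ 5.52298e+02  6.32470e+01 -3.60000e-02] [ 0.3 -0.2 -0.4  0.5  1.  -0.1 -0.9 -0.4]
end [[548.59827954 -40.22602874  45.82625203]] floor [[549.85493651  -5.08132387  11.94011132]] edge_open [[550.9521799   25.60508953  49.91563093]]
```

Call:
{"op": "jog_arm", "data": {"targets": [[[0.684,0.463,0,0,0],[0.684,0.463,0,0,0],[0.684,0.463,0,0,0],[0.685,0.463,0,0,0],[0,0,0,1,0],[0,0,0,1,0],[0,0,0,0.42,0],[0,0,0,0,0]]]}}

```text
clock: 15.1
tool_pos: [548.4, -1.7, 113.0]
tcp_rot: [-3.141, -0.0, 1.55]
wrist_force: [0.7, 0.7, 0.5]
gripper_width: 16.8
grip_force: 25.8
```

```bash
python3 - <<'E'
from h import *
a=viewer.snapshot("side");t=viewer.snapshot("top");st()
cv2.imwrite("pics/top4.png",t[:,:,::-1]);cv2.imwrite("pics/side4.png",a[:,:,::-1])
a=cv2.resize(a[140:260,215:345],None,fx=5,fy=5,interpolation=cv2.INTER_CUBIC)
cv2.imwrite("pics/c4.png",a[:,:,::-1])
E
```

```text
{'clock': np.float64(15.2), 'tool_pos': array([548.444,  -1.814, 112.878]), 'tcp_rot': array([-3.141, -0.   ,  1.55 ]), 'wrist_force': array([ 0.078,  0.284, -0.734]), 'gripper_width': np.float64(17.126), 'grip_force': np.float64(25.796)}
```

View pics/c4.png

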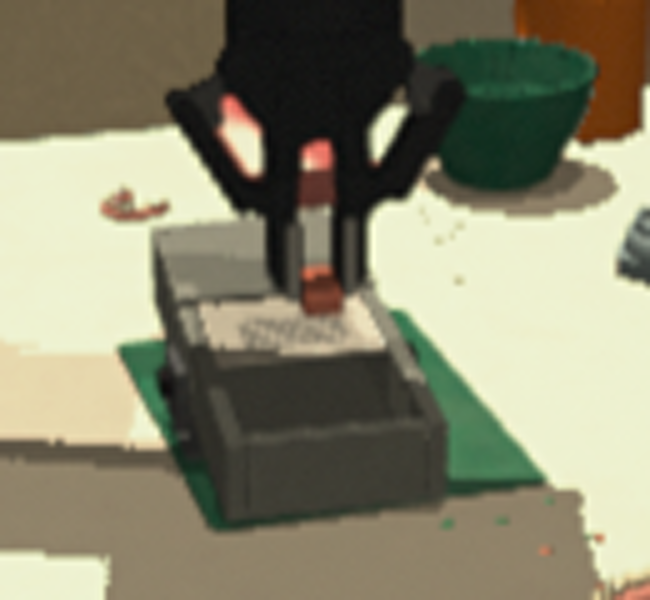

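The case is fully open (dark compartment at crop px ~(330,390)), with the block held above it at (322,290). I'll check alignment with the side camera.

```bash
python3 - <<'E'
from h import *
f=lambda p:((proj("side",p)+.4-[215,140])*5).round()
print("block front bottom pred",f([540,-18.8,90]),f([557,-18.8,90]))
for n,p,z in(("nearL",(238,430),45.8),("nearR",(420,408),45.8),("farL",(218,352),50),("farR",(385,348),50)):
    print(n,ray("side",np.array(p)/5+[215,140]-.4,z).round(1))
print("shutter blk",ray("side",np.array((308,313))/5+[215,140]-.4,90),ray("side",np.array((343,305))/5+[215,140]-.4,90))
E
```

```text
block front bottom pred [303. 316.] [341. 312.]
nearL [506.8 -34.3  45.8]
nearR [589.6 -32.7  45.8]
farL [512.7  39.3  50. ]
farR [589.2  24.4  50. ]
shutter blk [542.9064173  -16.39402262  90.        ] [559.96236494 -11.64519891  90.        ]
```

Call:
{"op": "jog_arm", "data": {"targets": [[[0,0,0.3,0,0],[0,0,0.3,0,0],[0,0,0.25,0,0],[0,0,0.15,0,0],[0,0,0.1,0,0],[0,0,0.06,0,0],[0,0,0.04,0,0],[0,0,0,0,0]]]}}

```text
clock: 16.2
tool_pos: [548.7, -1.8, 40.8]
tcp_rot: [3.141, 0.0, 1.549]
wrist_force: [-0.1, 0.3, -0.4]
gripper_width: 17.0
grip_force: 25.8
```

Call:
{"op": "jog_arm", "data": {"targets": [[[0,0,0.008,0,0],[0,0,0.008,0,0],[0,0,0.008,0,0],[0,0,0.008,0,0],[0,0,0,0,0],[0,0,0,0,0],[0,0,0,0,0],[0,0,0,0,0]]]}}

```text
clock: 17.2
tool_pos: [548.6, -1.8, 38.8]
tcp_rot: [3.142, -0.0, 1.549]
wrist_force: [-0.2, 0.4, -0.4]
gripper_width: 17.0
grip_force: 25.8
```

Call:
{"op": "jog_arm", "data": {"targets": [[[0,0,0.006,0,0],[0,0,0.006,0,0],[0,0,0.006,0,0],[0,0,0,0,0],[0,0,0,0,0],[0,0,0,0,0],[0,0,0,0,0],[0,0,0,0,0]]]}}

```text
clock: 18.2
tool_pos: [548.6, -1.8, 37.7]
tcp_rot: [3.142, 0.0, 1.549]
wrist_force: [-0.0, 0.5, -0.4]
gripper_width: 16.8
grip_force: 25.8
```

Release just above the floor, let the fingers open a little, then lift.

Call:
{"op": "jog_arm", "data": {"targets": [[[0,0,0,0,0.36],[0,0,0,0,0.36],[0,0,0,0,0.36],[0,0,0,0,0.36],[0,0,-0.1,0,0.36],[0,0,-0.3,0,0.36],[0,0,-0.5,0,0.36],[0,0,-0.3,0,0.36]]]}}

```text
clock: 19.2
tool_pos: [549.4, -1.9, 112.3]
tcp_rot: [3.139, 0.001, 1.549]
wrist_force: [0.6, -0.1, 0.3]
gripper_width: 30.7
grip_force: 0.0
```

Call:
{"op": "jog_arm", "data": {"targets": [[[0.6,0,-0.1,0,0],[0.5,0,0,0,0],[0,0,0,0,0],[0,0,0,0,0],[0,0,0.25,0,0],[0,0,0.15,0,0],[0,0,0.05,0,0],[0,0,0,0,0]]]}}

```text
clock: 20.2
tool_pos: [549.8, 63.9, 88.1]
tcp_rot: [-3.14, -0.0, 1.549]
wrist_force: [-0.4, -0.5, 0.2]
gripper_width: -0.0
grip_force: 0.0
```

```bash
python3 - <<'E'
from h import *
a=viewer.snapshot("side");st()
a=cv2.resize(a[140:260,215:345],None,fx=5,fy=5,interpolation=cv2.INTER_CUBIC)
cv2.imwrite("pics/c5.png",a[:,:,::-1])
E
```

```text
{'clock': np.float64(20.25), 'tool_pos': array([550.024,  63.98 ,  88.409]), 'tcp_rot': array([-3.141, -0.   ,  1.549]), 'wrist_force': array([0.677, 0.869, 0.385]), 'gripper_width': np.float64(-0.27), 'grip_force': np.float64(0.0)}
```

View pics/c5.png

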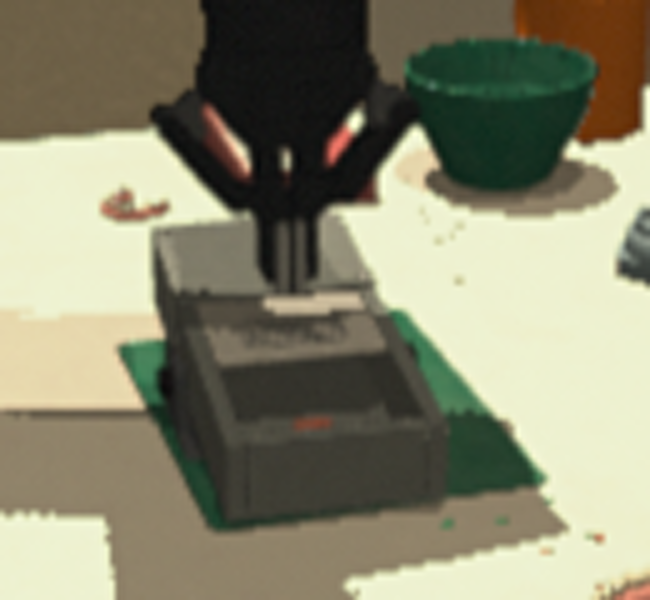

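The block lies inside the case (red at (312,422)). Now I'll close the shutter.

Call:
{"op": "jog_arm", "data": {"targets": [[[-0.06,0,0.12,0,0],[0,0,0.08,0,0],[0,0,0.04,0,0],[0,0,0.01,0,0],[0,0,0.01,0,0],[0,0,0.01,0,0],[0,0,0.01,0,0],[0,0,0,0,0]]]}}

```text
clock: 21.25
tool_pos: [550.1, 60.6, 72.1]
tcp_rot: [3.141, -0.0, 1.549]
wrist_force: [0.2, 0.1, 1.6]
gripper_width: -0.3
grip_force: 0.6
```

Call:
{"op": "jog_arm", "data": {"targets": [[[0,0,0.011,0,0],[0,0,0.011,0,0],[0,0,0.011,0,0],[-0.033,0,0.0022,0,0],[-0.033,0,0.0022,0,0],[-0.033,0,0.0022,0,0],[-0.033,0,0.0022,0,0],[0,0,0,0,0]]]}}

```text
clock: 22.25
tool_pos: [549.9, 53.2, 70.0]
tcp_rot: [3.141, -0.001, 1.548]
wrist_force: [-0.4, 2.7, 6.5]
gripper_width: 0.0
grip_force: 3.3
```

Call:
{"op": "jog_arm", "data": {"targets": [[[0,0,0.014,0,0],[-0.042,0,0.0028,0,0],[-0.042,0,0.0028,0,0],[-0.042,0,0.0028,0,0],[-0.042,0,0.0028,0,0],[-0.042,0,0.0028,0,0],[-0.042,0,0.0028,0,0],[0,0,0,0,0]]]}}

```text
clock: 23.25
tool_pos: [549.6, 37.9, 68.5]
tcp_rot: [3.141, -0.001, 1.549]
wrist_force: [-2.2, 2.0, 8.7]
gripper_width: -0.2
grip_force: 4.2
```

Call:
{"op": "jog_arm", "data": {"targets": [[[-0.05,-0.002,0.004,0,0],[-0.05,-0.002,0.0035,0,0],[-0.05,-0.002,0.0033,0,0],[-0.05,-0.002,0.0033,0,0],[-0.05,-0.002,0.0033,0,0],[-0.05,-0.002,0.0033,0,0],[0,0,0,0,0],[0,0,0,0,0]]]}}

```text
clock: 24.25
tool_pos: [549.1, 19.7, 67.3]
tcp_rot: [3.139, -0.0, 1.549]
wrist_force: [-0.6, 1.6, 8.2]
gripper_width: -0.2
grip_force: 4.0
```

Call:
{"op": "jog_arm", "data": {"targets": [[[-0.05,-0.001,0.006,0,0],[-0.05,-0.001,0.0035,0,0],[-0.05,-0.001,0.0033,0,0],[-0.05,-0.001,0.0033,0,0],[-0.05,-0.001,0.0033,0,0],[-0.05,-0.001,0.0033,0,0],[0,0,0,0,0],[0,0,0,0,0]]]}}

```text
clock: 25.25
tool_pos: [548.7, 1.7, 66.0]
tcp_rot: [3.139, -0.0, 1.549]
wrist_force: [0.1, 2.1, 7.5]
gripper_width: 0.2
grip_force: 4.1
```

```bash
python3 - <<'E'
from h import *
a=viewer.snapshot("side");st()
cv2.imwrite("pics/side6.png",a[:,:,::-1])
# brightness profile along window centre-left line (x=525) from far to near at case top
b=cv2.imread("pics/side0.png")[...,::-1]
for y in range(-38,60,4):
    z=45.8+.065*(y+36); r=[]
    for im in(b,a):
        q=[proj("side",[x,y-2,z]) for x in(518,580)]
        r+=[int(im[int(round(v[1])),int(round(v[0]))].mean()) for v in q]
    print(y,r)
E
```

```text
{'clock': np.float64(25.3), 'tool_pos': array([548.691,   1.693,  66.006]), 'tcp_rot': array([ 3.139, -0.   ,  1.549]), 'wrist_force': array([-0.277,  1.576,  7.821]), 'gripper_width': np.float64(-0.147), 'grip_force': np.float64(4.086)}
-38 [151, 193, 72, 83]
-34 [204, 214, 105, 104]
-30 [215, 214, 115, 111]
-26 [215, 214, 115, 111]
-22 [214, 212, 113, 111]
-18 [214, 212, 112, 112]
-14 [212, 212, 111, 112]
-10 [213, 213, 110, 110]
-6 [212, 212, 90, 90]
-2 [212, 212, 75, 74]
2 [212, 212, 74, 74]
6 [212, 211, 74, 83]
10 [212, 211, 73, 145]
14 [211, 211, 74, 90]
18 [211, 211, 73, 103]
22 [210, 211, 73, 81]
26 [210, 210, 73, 148]
30 [210, 211, 73, 156]
34 [210, 211, 73, 179]
38 [210, 211, 72, 186]
42 [210, 211, 70, 186]
46 [210, 211, 70, 190]
50 [210, 212, 81, 183]
54 [210, 211, 148, 186]
58 [209, 211, 177, 95]
```

Call:
{"op": "jog_arm", "data": {"targets": [[[-0.04,0,0.006,0,0],[-0.04,0,0.0035,0,0],[-0.04,0,0.0028,0,0],[-0.04,0,0.0028,0,0],[-0.04,0,0.0028,0,0],[-0.04,0,0.0028,0,0],[0,0,0,0,0],[0,0,0,0,0]]]}}

```text
clock: 26.3
tool_pos: [548.1, -11.8, 64.8]
tcp_rot: [3.139, -0.001, 1.548]
wrist_force: [-0.4, 4.8, 9.0]
gripper_width: 0.1
grip_force: 4.3
```

Call:
{"op": "jog_arm", "data": {"targets": [[[-0.03,0,0.002,0,0],[-0.03,0,0.002,0,0],[-0.03,0,0.002,0,0],[-0.03,0,0.002,0,0],[-0.03,0,0.002,0,0],[0,0,0,0,0],[0,0,0,0,0],[0,0,0,0,0]]]}}

```text
clock: 27.3
tool_pos: [547.8, -20.7, 64.1]
tcp_rot: [3.14, -0.001, 1.548]
wrist_force: [0.1, 4.9, 9.2]
gripper_width: 0.3
grip_force: 4.2
```

Call:
{"op": "jog_arm", "data": {"targets": [[[0,0,-0.3,0,0],[0,0,-0.8,0,0],[-0.8,-0.2,-0.3,0,0],[-0.95,-0.2,0,0,0],[-0.95,-0.2,0,0,0],[-0.95,-0.2,0,0,0],[-0.95,-0.2,0,0,0],[-0.6,0,0,0,0]]]}}

```text
clock: 28.3
tool_pos: [479.1, -335.2, 146.8]
tcp_rot: [-3.141, 0.0, 1.546]
wrist_force: [0.6, 0.3, 0.9]
gripper_width: -0.1
grip_force: 0.0
```

```bash
python3 - <<'E'
from h import *
st()
a=viewer.snapshot("side");t=viewer.snapshot("top")
cv2.imwrite("pics/side7.png",a[:,:,::-1]);cv2.imwrite("pics/top7.png",t[:,:,::-1])
o=np.zeros((600,800,3),np.uint8)
for i,(s,u) in enumerate(((cv2.imread("pics/side0.png"),cv2.imread("pics/top0.png")),(a[:,:,::-1],t[:,:,::-1]))):
    o[:320,i*400:i*400+400]=cv2.resize(s[172:252,230:330],(400,320),interpolation=cv2.INTER_CUBIC)
    o[320:,i*400:i*400+400]=cv2.resize(u[142:212,205:305],(400,280),interpolation=cv2.INTER_CUBIC)
cv2.imwrite("pics/c7.png",o)
E
```

```text
{'clock': np.float64(28.3), 'tool_pos': array([ 479.109, -335.231,  146.761]), 'tcp_rot': array([-3.141,  0.   ,  1.546]), 'wrist_force': array([0.615, 0.268, 0.916]), 'gripper_width': np.float64(-0.078), 'grip_force': np.float64(0.0)}
```

View pics/c7.png

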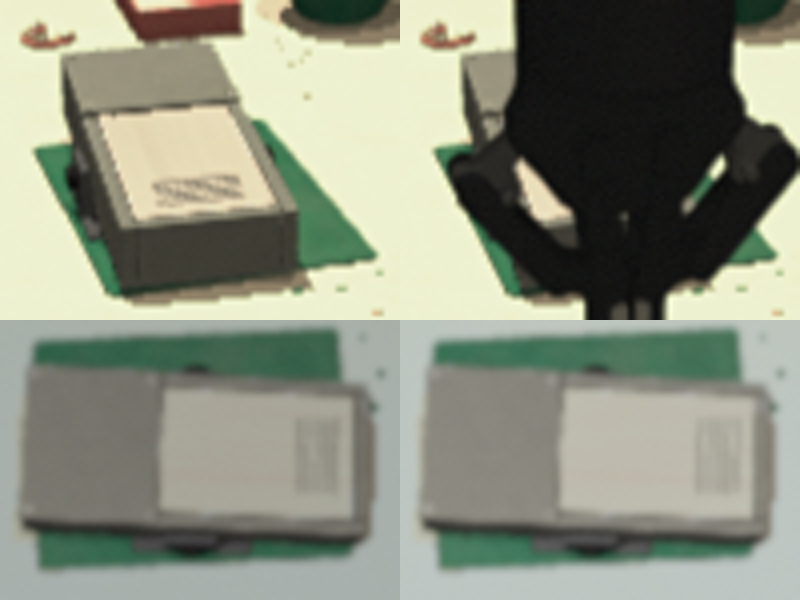

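The shutter is shut in the lower right view: its edge is at px ~755, against 752 at the start. I'll do a subpixel check before hand-in.

```bash
python3 - <<'E'
from h import *
a,b=[cv2.cvtColor(cv2.imread(f"pics/top{i}.png"),cv2.COLOR_BGR2GRAY).astype(np.float32) for i in(0,7)]
for i in(a,b):
    p=i[160:188,270:300].mean(0); print(p[:].round().astype(int))
print(cv2.phaseCorrelate(a[164:186,274:291].copy(),b[164:186,274:291].copy()))
E
```

```text
[164 164 164 164 164 164 164 164 160 152 152 153 155 155 153 152 150 150
 149 154 160 162 152 125 110 112 112 114 133 158]
[185 185 185 185 185 185 185 185 181 173 175 176 174 174 172 172 171 174
 174 173 178 182 175 153 136 132 130 133 153 180]
((-0.046200872281527694, -0.002023951084400011), 0.8317544214703418)
```

```bash
python3 -c "
from h import *
print(robot.sign_off())"
```

```text
the job is handed in; nothing more can be done
None
```

The wax block is inside the case and the shutter is dragged fully shut against its end stop; the highest force reading on the case was about 13 N. The job was handed in at about 28 s, and the hand-in returned no verdict.

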